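Unstack the food containers onto their colour-matched mats

TASK

Take the stack of lidded food containers apart from the top down and put each container on the mat of its lid's colour: upright, in the middle of the mat and lined up with it, long side along long side. Set them down rather than dropping them, do not tip them over, and leave the steel cup and the kitchen timer where they are.

Things in the scene. Friction and masses are not known exactly. Their poses are not given: they have to be found in the camera images.
- box_yellow: lidded food container, white tub with a yellow lid, 60 long x 42 wide x 36 tall (mm), straight sides, flat top with a low rim; origin at the centre of its underside, x along its 60 mm length, z up. Starts on top of the stack, bridging the green and the blue one. About 0.11 kg.
- box_green: lidded food container, white tub with a green lid, 62 long x 54 wide x 36 tall (mm), straight sides, flat top with a low rim; origin at the centre of its underside, x along its 62 mm length, z up. Starts on the red-lidded one, end to end with the blue one (which of the two is at which end varies; about 7 mm between them). About 0.14 kg.
- box_blue: lidded food container, white tub with a blue lid, 62 long x 54 wide x 36 tall (mm), straight sides, flat top with a low rim; origin at the centre of its underside, x along its 62 mm length, z up. Starts on the red-lidded one, end to end with the green one. About 0.14 kg.
- box_red: lidded food container, white tub with a red lid, 136 long x 64 wide x 38 tall (mm), straight sides, flat top with a low rim; origin at the centre of its underside, x along its 136 mm length, z up. Starts at the bottom of the stack, on the worktop. About 0.25 kg.
- mat_yellow: flat yellow silicone mat, 80 x 70 x 3 mm thick, fixed to the worktop; origin at the centre of its underside (the worktop, z = 0; its top is 3 mm higher), x along its 80 mm side. The container with the yellow lid belongs in its middle, long side along the mat's long side (either way round).
- mat_green: flat green silicone mat, 80 x 70 x 3 mm thick, fixed to the worktop; origin at the centre of its underside (the worktop, z = 0; its top is 3 mm higher), x along its 80 mm side. The container with the green lid belongs in its middle, long side along the mat's long side (either way round).
- mat_blue: flat blue silicone mat, 80 x 70 x 3 mm thick, fixed to the worktop; origin at the centre of its underside (the worktop, z = 0; its top is 3 mm higher), x along its 80 mm side. The container with the blue lid belongs in its middle, long side along the mat's long side (either way round).
- mat_red: flat red silicone mat, 150 x 80 x 3 mm thick, fixed to the worktop; origin at the centre of its underside (the worktop, z = 0; its top is 3 mm higher), x along its 150 mm side. The container with the red lid belongs in its middle, long side along the mat's long side (either way round).
- prep_cup: small empty steel prep cup, 60 mm in diameter, 36 mm tall, standing loose; origin at the centre of its underside. Leave it alone.
- kitchen_timer: round kitchen timer, white base and red dial, 70 mm in diameter, 48 mm tall, standing loose; origin at the centre of its underside. Leave it alone.
Mind the look-alikes: they are no part of the job. Of the things that look like the box_yellow, the larger one is meant. Several things look just like the mat_yellow: the one meant starts farthest from the robot's base.

How it is judged (in metres and radians):
On the way, in this order (a step that is already met when the one before it is completed fails the run):
1. the yellow-lidded container stands on the yellow mat (horizontal distance between box_yellow and mat_yellow below 0.012 m and height (world z) of box_yellow below 0.007 m and angle between the x axis of box_yellow and the x axis of mat_yellow, either way round below 0.2 rad and angle between box_yellow's own z axis and vertical below 0.06 rad and linear speed of box_yellow below 0.02 m/s), for 0.2 s.
2. the green- and blue-lidded containers stand on their mats (horizontal distance between box_green and mat_green below 0.012 m and height (world z) of each of box_green, box_blue below 0.007 m and angle between the x axis of box_green and the x axis of mat_green, either way round below 0.2 rad and angle between each of box_green, box_blue's own z axis and vertical below 0.06 rad and linear speed of each of box_green, box_blue below 0.02 m/s and horizontal distance between box_blue and mat_blue below 0.012 m and angle between the x axis of box_blue and the x axis of mat_blue, either way round below 0.2 rad), for 0.2 s.
3. the red-lidded container stands on the red mat (horizontal distance between box_red and mat_red below 0.012 m and height (world z) of box_red below 0.007 m and angle between the x axis of box_red and the x axis of mat_red, either way round below 0.2 rad and angle between box_red's own z axis and vertical below 0.06 rad and linear speed of box_red below 0.02 m/s), for 0.2 s.
At the end, for the whole second after the job is handed in: Each of the four containers stands upright (within 0.06 rad) and at rest on the mat of its lid's colour, its centre within 12 mm of the mat's centre and its length within 0.2 rad of the mat's, either way round (all of step 1 and all of step 2 and all of step 3); the robot touches nothing.
It fails at once if a container is tipped by more than 0.5 rad (angle between any of box_yellow, box_green, box_blue, box_red's own z axis and vertical above 0.5 rad).
It fails at once if a container is dropped (it comes down to the worktop faster than 0.7 m/s) ((height (world z) of box_yellow below 0.02 m and linear speed of box_yellow above 0.7 m/s) or (height (world z) of box_green below 0.02 m and linear speed of box_green above 0.7 m/s) or (height (world z) of box_blue below 0.02 m and linear speed of box_blue above 0.7 m/s) or (height (world z) of box_red below 0.02 m and linear speed of box_red above 0.7 m/s)).
It fails at once if the steel cup is moved by more than 20 mm (distance of prep_cup from where it was at the start of the episode above 0.02 m).
It fails at once if the kitchen timer is moved by more than 20 mm (distance of kitchen_timer from where it was at the start of the episode above 0.02 m).
It also fails if it takes over 115 s, if anything falls off the work surface, if the arm or the gripper's body presses on something with over 40 N, if the wrist force passes 120 N, or if a joint passes its speed limit or range.

ROBOT

A 6-joint arm with a two-finger parallel gripper is mounted at the origin on the work surface; the furniture and walls round the work are solid. World frame = base frame: x ahead of the robot, y to its left, z up, the work surface at z = 0. Lengths are in mm, angles in rad, forces in N, time in s.
With the tool pointing down it reaches from about 300 to 775 mm from the base axis. Payload 14.6 kg.
Tool frame: the origin (TCP) lies on the front face of the gripper's body, between the roots of the fingers; the fingertips stand 97 mm ahead of it and the grasp point (between the pads) lies 78 mm ahead of it; z points along the fingers, y is the direction in which the jaws open and shut (so a half turn about z gives the same grasp; the last joint's range is limited). The gripper opens to 94 mm and grips with 3 to 60 N. Pads are 16 mm wide; open, the fingers measure 119 mm over their backs; the gripper's body (75 mm by 177 mm) begins 78 mm behind the grasp point.
Start: joints at [-1.376, 0.3, 1.521, -0, 1.321, -0.067], TCP at [142.344, -531.251, 302.646] pointing down, gripper open.
Joint ranges: [-3.03, 3.03], [-0.79, 2.21], [0.23, 2.52], [-1.04, 4.18], [0, 3.07], [-2.55, 2.55]. Speed limits (rad/s): [2.22, 2.22, 2.57, 3.14, 3.14, 3.14].

INTERFACE

Orientations are given as [roll, pitch, yaw] about the fixed x, y, z axes, in that order (R = Rz(yaw) Ry(pitch) Rx(roll)).
In Python, from cell import manip, eyes, finder gives the robot as it stands.
- The arm moves only by the tool drive_tool, never from a script. Its argument "rows" is a list of rows, each an object with "offset": the shift along the tool's x, y, z in mm, a list of three; "spin": the turn about the tool's z in degrees; "jaw": the finger opening in mm, from 0 to 94. In form: [{"offset": [dx, dy, dz], "spin": spin, "jaw": jaw}, ...]. A call has 1 to 20 rows; each row shifts and turns the commanded pose from where the row before left it, along the tool's axes as they then stand; what a row does not reach is not made up. A row lasts 1/10 s, in which the tool goes at most 50 mm and 8.59 degrees, less where a joint would pass 70% of its speed; a pose out of reach is approached as far as the arm can. A call is refused whole if a number of a shift passes 50 or a number of a turn 8.59, either way. A call with a gripper value outside its range is refused whole. The fingers move at their own pace and stop on an object; "force" is the grip in N (left out, the last holds). Time passes only in rows, so rows that do not move let the fingers close. It gives the time, the measured TCP pose, the force and the opening at its end, in the units of the state.
- manip.read_state(): the state, without advancing time (a new reading comes with each control period).
- eyes.camera(name): name is "scene" or "side" or "wrist"; returns a dict with "color" (400x640x3 uint8, blue, green, red), "depth" (400x640 float32, mm along the optical axis (not along the pixel's ray), 0 where there is no reading), "vfov" (degrees; the focal length in pixels is half the picture's height over the tangent of half this angle, whatever the lens; pixels are square), "cx", "cy" (the principal point, pixels), "rvec" (rotation vector, rad) and "tvec" (3), from world to camera coordinates, as OpenCV has them. Camera axes: x right, y down, z forward; pixel columns grow to the right and rows downward; lengths in mm; the calibration is good to about 2 mm. A picture is of the moment at which its call begins.
- manip.sign_off(): hands the job in, once; it reports no verdict.
Trained networks look in the newest picture that a camera, given by its name, has taken for a name from the list of things; names that differ only in an ending like _2 or _b are one class to them, and where a whole thing is asked for, a point or a joint stands for the part that bears it (a point fixed in the world has none). Each returns a list of dicts, best first, with "p" (0 to 1); they miss things now and then, are a little off and sometimes report something else, mostly with a low value. They report only what shows in the picture. A call takes as long as a camera call. They do not tell look-alikes from the thing itself.
- finder.find_in(camera, target): "uv" ([column, row] in pixels, amid what is visible of it).
The state is a dict: "clock": time; "joints": joint angles; "qd": joint speeds; "effort": joint torques, N m; "eef_pos": TCP position; "eef_rot": TCP orientation; "wrist_force": force on the tool from outside, world axes, zero at the start; "moment": the same for the moment, N m; "finger_gap": finger opening in mm.
Only numpy, scipy, OpenCV 4.12 (cv2) and the standard library are available. Lean on these libraries where they do the work, as an engineer would, in place of code of your own. Each camera call takes 0.05 s, during which the arm holds its last target. There are 200 camera calls.

## Working session

There is one attempt and no reset: what is moved stays moved. The work goes in short steps, Python scripts to look and compute and a tool call to move; the robot and the scene stay as the last step left them, time stands still between calls to the robot, and variables do not carry over. Pictures are saved under pics/ and viewed, about 12 in all and at most 16, crops included, and the job is handed in when it is done.

Besides the shell and the picture viewer there is one more tool, called after ">>>" by a JSON object that holds its "op" and its "data", one argument or row to a line. drive_tool: Moves the arm, as the interface text tells. Its arguments: {"type":"object","properties":{"rows":{"type":"array","items":{"type":"object","properties":{"offset":{"type":"array","items":{"type":"number"}},"spin":{"type":"number"},"jaw":{"type":"number"}}}},"force":{"type":"number"}},"required":["rows"]}

```bash
ls; mkdir -p pics
cat > h.py <<'E'
import numpy as np, cv2
from cell import manip, eyes, finder
def cam(n):
    c=eyes.camera(n); R=cv2.Rodrigues(np.array(c["rvec"],float))[0]; t=np.array(c["tvec"],float).ravel()
    f=200/np.tan(np.radians(c["vfov"])/2); return c,R,t,f
def cloud(n):
    c,R,t,f=cam(n); d=c["depth"].astype(float)
    v,u=np.mgrid[:400,:640]
    P=np.stack([(u-c["cx"])/f*d,(v-c["cy"])/f*d,d],-1)
    W=(P-t)@R; W[d<=0]=np.nan
    return c,W
E
python3 - <<'E'
from h import *
s=manip.read_state();print({k:np.round(v,3) for k,v in s.items()})
for n in ["scene","side","wrist"]:
    c,W=cloud(n); cv2.imwrite(f"pics/{n}0.png",c["color"]); np.savez(f"{n}0.npz",c=c["color"],W=W)
    R=cv2.Rodrigues(np.array(c["rvec"],float))[0];print(n,-R.T@np.array(c["tvec"]).ravel(),c["vfov"])
E
```

```text
pics
{'clock': np.float64(0.0), 'joints': array([-1.376,  0.3  ,  1.522, -0.   ,  1.321, -0.067]), 'qd': array([ 0.   , -0.001,  0.   , -0.002, -0.002,  0.002]), 'effort': array([ 1.0000e-03, -5.3181e+01, -3.5274e+01,  7.1000e-02,  2.4000e-02,
       -0.0000e+00]), 'eef_pos': array([ 142.326, -531.105,  302.066]), 'eef_rot': array([-3.14 , -0.   ,  0.262]), 'wrist_force': array([ 0.582, -0.074,  0.095]), 'moment': array([ 0.033, -0.015, -0.048]), 'finger_gap': np.float64(94.205)}
scene [-263.77388389  302.73767334  920.02485191] 43.77828712434756
side [ 281.35470119 -849.77132035  612.9156837 ] 50.80457041006315
wrist [ 220.03723779 -511.33038618  384.05211238] 60.68099581769497
```

View pics/scene0.png

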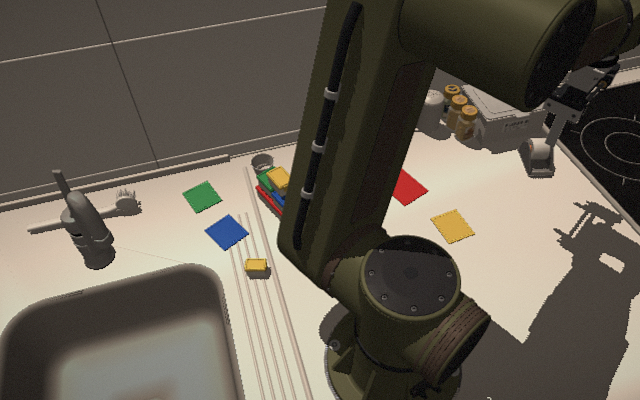

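View pics/side0.png

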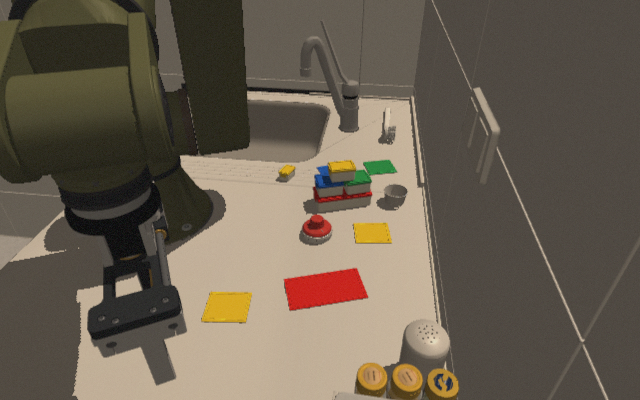

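The side view shows the stack (342,185), with a small yellow look-alike box at (287,172). The yellow mats are at (372,233) and (228,307), red at (325,288) and green at (380,167). The cup is at (396,196) and the timer at (317,229). The scene view adds the blue mat (227,232). Next I'll measure these.

```bash
cat >> h.py <<'E'
def mask(bgr,col):
    h=cv2.cvtColor(bgr,cv2.COLOR_BGR2HSV).astype(int);H,S,V=h[...,0],h[...,1],h[...,2]
    r={"yellow":(18,34),"green":(45,85),"blue":(98,130),"red":(0,7)}[col]
    m=(H>=r[0])&(H<=r[1])
    if col=="red": m|=(H>=173)
    return m&(S>130)&(V>60)
def rect(P):
    (c,(a,b),th)=cv2.minAreaRect(P.astype(np.float32)); 
    if a<b: a,b,th=b,a,th+90
    return np.round(c,1),round(a,1),round(b,1),round((th+90)%180-90,1)
def blobs(c,W,minpx=40):
    for col in ["yellow","green","blue","red"]:
        m=mask(c,col)&np.isfinite(W[...,0]); n,L,st,ce=cv2.connectedComponentsWithStats(m.astype(np.uint8))
        for i in range(1,n):
            if st[i,4]<minpx: continue
            P=W[L==i]; z=np.median(P[:,2]); Q=P[abs(P[:,2]-z)<12]
            print(col,"uv",ce[i].round(),"px",st[i,4],"z",z.round(1),"med",np.median(Q[:,:2],0).round(1),rect(Q[:,:2]))
E
python3 - <<'E'
from h import *
for n in ["scene","side"]:
    d=np.load(n+"0.npz");print(n);blobs(d["c"],d["W"])
for n in ["prep_cup","kitchen_timer"]:
    print(n,finder.find_in("side",n)[:2])
d=np.load("side0.npz")["W"]
for u,v in [(396,188),(317,229),(317,219),(388,185),(404,185),(345,72),(415,130),(420,300)]: print(u,v,d[v,u].round())
E
```

```text
scene
yellow uv [459. 102.] px 360 z 94.9 med [ 438.1 -538.7] (array([ 436.6, -543.6]), 135.1, 43.9, -13.9)
yellow uv [279. 177.] px 364 z 109.9 med [440.8  -5.4] (array([440.7,  -8.4]), 64.3, 39.9, 3.7)
yellow uv [452. 226.] px 825 z 4.0 med [ 177.2 -307.2] (array([ 179.1, -307. ]), 79.6, 71.7, -8.3)
yellow uv [256. 265.] px 252 z 26.6 med [315.3 126. ] (array([316.7, 125.7]), 44.4, 31.1, 61.2)
green uv [265. 179.] px 115 z 73.9 med [488.   11.7] (array([485.4,   9.6]), 72.1, 36.8, -29.9)
green uv [202. 196.] px 376 z 4.4 med [582.7 142.5] (array([579. , 143.6]), 82.9, 66.4, 2.3)
blue uv [278. 198.] px 87 z 73.4 med [416.3  13.7] (array([414.2,  11.4]), 46.4, 13.5, 4.5)
blue uv [226. 232.] px 781 z 4.3 med [445.1 138.2] (array([446.6, 137.5]), 79.1, 67.5, 11.2)
red uv [407. 188.] px 696 z 4.4 med [ 323.1 -295.3] (array([ 337.3, -289. ]), 98.4, 80.9, 4.2)
red uv [268. 199.] px 160 z 37.7 med [455.4  20.8] (array([453.6,  19.1]), 107.9, 13.6, 4.9)
side
yellow uv [341. 166.] px 293 z 108.4 med [439.1 -17.2] (array([440.7, -14. ]), 63.2, 44.0, 2.1)
yellow uv [286. 170.] px 123 z 25.6 me
[... 726 characters left out ...]
 59.9, 53.6, 6.1)
blue uv [325. 179.] px 297 z 72.1 med [399.9 -23.6] (array([409.2, -13.5]), 62.7, 52.9, 5.5)
red uv [339. 196.] px 324 z 36.3 med [433.3 -36.7] (array([442.8, -13.2]), 136.5, 63.3, 4.2)
red uv [316. 226.] px 456 z 28.0 med [ 364.7 -141.3] (array([ 367.7, -132.7]), 61.9, 55.6, -0.2)
red uv [324. 289.] px 2413 z 3.0 med [ 361.8 -292. ] (array([ 363.9, -287.8]), 150.6, 85.2, 4.4)
prep_cup [{'uv': [397.7, 195.1], 'p': 0.94}]
kitchen_timer [{'uv': [316.6, 227.7], 'p': 0.89}]
396 188 [583.  -6.  28.]
317 229 [ 367. -142.   29.]
317 219 [ 368. -132.   48.]
388 185 [563.  -1.  35.]
404 185 [622.  44.   1.]
345 72 [579. 708.  85.]
415 130 [743. 333.  14.]
420 300 [ 537. -343.    2.]
```

>>> {"op": "drive_tool", "data": {
  "rows": [
    {"offset":[15,-20,0]},
    {"offset":[28,-34,0]},
    {"offset":[28,-34,0]},
    {"offset":[28,-34,0]},
    {"offset":[28,-34,0]},
    {"offset":[28,-34,0]},
    {"offset":[28,-34,0]},
    {"offset":[28,-34,0]},
    {"offset":[18,-23,0],"spin":5},
    {"offset":[0,0,0],"spin":6},
    {"offset":[0,0,0]},
    {"offset":[0,0,0]}
  ]
}}

```text
validation failed for argument at $.ro...
```

Run:
```python
from h import *
s=manip.read_state();print(s["clock"],np.round(s["eef_pos"]),s["eef_rot"])
c,W=cloud("wrist"); cv2.imwrite("pics/w1.png",c["color"]); np.savez("w1.npz",c=c["color"],W=W)
blobs(c["color"],W,150)
```

```text
0.25 [ 142. -531.  302.] [-3.14116075e+00  2.16439513e-06  2.61849543e-01]
yellow uv [125.  88.] px 5167 z 2.9 med [ 180.6 -310.6] (array([ 178.3, -310. ]), 81.0, 70.3, -9.0)
yellow uv [103. 346.] px 757 z 320.9 med [ 157.8 -478.4] (array([ 154.7, -478.9]), 14.9, 2.7, 12.5)
yellow uv [534. 354.] px 595 z 321.6 med [ 181.3 -571.4] (array([ 180.2, -571.5]), 14.1, 3.0, 17.5)
```

View pics/w1.png

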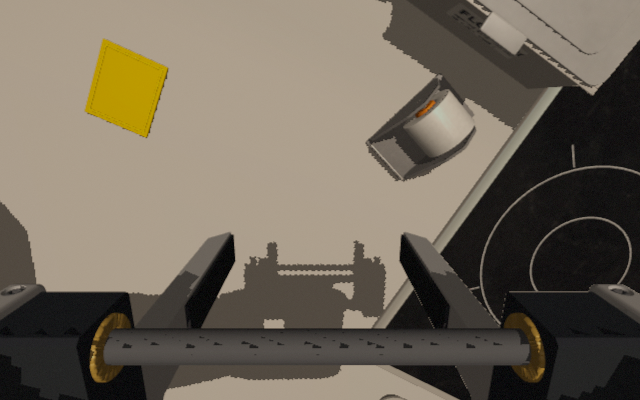

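The wrist view shows only the nearer yellow mat (127,88) and some unrelated items. The move was refused, probably because every field is required in each row.

>>> {"op": "drive_tool", "data": {
  "rows": [
    {"offset":[15,-20,0],"spin":0,"jaw":94},
    {"offset":[28,-34,0],"spin":0,"jaw":94},
    {"offset":[28,-34,0],"spin":0,"jaw":94},
    {"offset":[28,-34,0],"spin":0,"jaw":94},
    {"offset":[28,-34,0],"spin":0,"jaw":94},
    {"offset":[28,-34,0],"spin":0,"jaw":94},
    {"offset":[28,-34,0],"spin":0,"jaw":94},
    {"offset":[28,-34,0],"spin":0,"jaw":94},
    {"offset":[18,-23,0],"spin":5,"jaw":94},
    {"offset":[0,0,0],"spin":6,"jaw":94},
    {"offset":[0,0,0],"spin":0,"jaw":94},
    {"offset":[0,0,0],"spin":0,"jaw":94}
  ],
  "force": 20
}}

```text
clock: 1.5
eef_pos: [290.7, -200.7, 302.7]
eef_rot: [3.141, -0.0, 0.073]
wrist_force: [-0.1, -0.3, -0.6]
finger_gap: 94.3
```

Run:
```python
from h import *
s=manip.read_state();print(s["clock"],np.round(s["eef_pos"]),s["eef_rot"])
c,W=cloud("wrist"); cv2.imwrite("pics/w2.png",c["color"]); np.savez("w2.npz",c=c["color"],W=W)
blobs(c["color"],W,150)
```

```text
1.5 [ 291. -201.  303.] [ 3.14146682e+00 -3.17838884e-05  7.26682704e-02]
yellow uv [75. 14.] px 1697 z 108.3 med [419.3 -15.6] (array([418.9, -14. ]), 42.1, 20.2, -83.7)
yellow uv [268.   7.] px 1018 z 2.7 med [ 457.8 -142.3] (array([ 459.4, -134.2]), 70.2, 18.8, 86.5)
yellow uv [632. 103.] px 303 z 20.2 med [ 392.6 -517.4] (array([ 395.7, -518. ]), 26.7, 3.8, -8.3)
yellow uv [ 14. 135.] px 939 z 25.3 med [314.7 116.1] (array([315.1, 120.2]), 38.3, 31.1, 58.9)
yellow uv [389. 272.] px 2147 z 3.1 med [ 170.4 -297.3] (array([ 178.3, -310.1]), 82.2, 70.8, -8.6)
yellow uv [ 98. 341.] px 325 z 321.4 med [ 317.6 -151.3] (array([ 315. , -151.6]), 10.5, 2.8, 5.9)
yellow uv [536. 354.] px 487 z 322.7 med [ 321.6 -247.4] (array([ 319.7, -247.7]), 15.6, 2.9, 3.6)
blue uv [16. 20.] px 1300 z 2.8 med [427.2 113.8] (array([428.6, 116.1]), 39.5, 36.1, -79.7)
blue uv [103.  61.] px 1541 z 72.5 med [389.3  -9.8] (array([394.2, -13.8]), 54.3, 33.5, 88.7)
red uv [150.  45.] px 1408 z 36.2 med [409.5 -38.9] (array([411. , -14.2]), 71.9, 62.4, 5.7)
red uv [402. 110.] px 10369 z 2.8 med [ 369.  -288.6] (array([ 362.7, -289.6]), 150.6, 81.0, 4.6)
red uv [249.  99.] px 3094 z 27.3 med [ 369.5 -130.3] (array([ 367.2, -127.1]), 63.8, 63.3, 16.8)
```

View pics/w2.png

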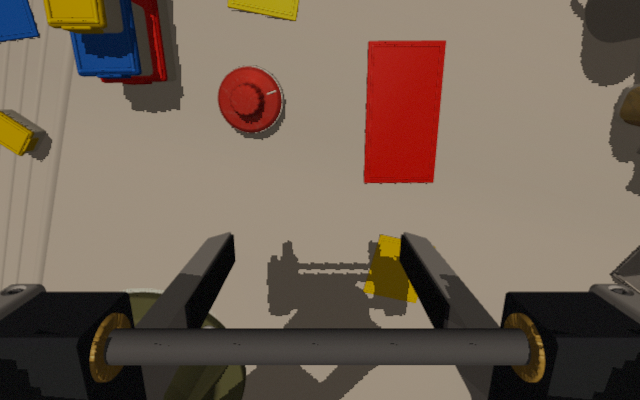

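The red mat spans (367..445, 40..183), the timer is at (250,99), the stack is at the top left, and the yellow mat is cut off at the top. Next I'll look straight over the stack.

>>> {"op": "drive_tool", "data": {
  "rows": [
    {"offset":[12,-20,0],"spin":0,"jaw":94},
    {"offset":[24,-39,0],"spin":0,"jaw":94},
    {"offset":[24,-39,0],"spin":0,"jaw":94},
    {"offset":[24,-39,0],"spin":0,"jaw":94},
    {"offset":[22,-37,0],"spin":0,"jaw":94},
    {"offset":[0,0,0],"spin":0,"jaw":94},
    {"offset":[0,0,0],"spin":0,"jaw":94}
  ]
}}

```text
clock: 2.25
eef_pos: [384.5, -19.6, 302.4]
eef_rot: [-3.142, 0.001, 0.073]
wrist_force: [-0.3, 0.1, -0.1]
finger_gap: 93.7
```

Run:
```python
from h import *
s=manip.read_state();print(s["clock"],np.round(s["eef_pos"]),s["eef_rot"])
c,W=cloud("wrist"); cv2.imwrite("pics/w3.png",c["color"]); np.savez("w3.npz",c=c["color"],W=W)
blobs(c["color"],W,150)
m=(W[...,2]>8)&(W[...,0]>535)&(W[...,0]<660)&(abs(W[...,1])<60)
P=W[m];print(m.sum(),P.min(0),P.max(0))
```

```text
2.25 [384. -20. 302.] [-3.14158290e+00  8.35311961e-04  7.26717669e-02]
yellow uv [435.  82.] px 5221 z 2.7 med [ 493.  -137.4] (array([ 491.1, -138.4]), 80.2, 71.7, -6.4)
yellow uv [312. 130.] px 4051 z 108.4 med [442.5 -11.7] (array([440.7, -11.6]), 62.4, 42.0, 3.8)
yellow uv [185. 227.] px 1082 z 25.6 med [318.3 123.6] (array([317.5, 124.2]), 46.0, 31.0, 57.8)
yellow uv [ 97. 344.] px 395 z 321.8 med [410.7  29.8] (array([408.9,  29.7]), 11.1, 2.9, 1.8)
yellow uv [535. 353.] px 570 z 322.0 med [415.8 -66.1] (array([414.1, -66.4]), 14.8, 3.4, 0.6)
green uv [170.   6.] px 932 z 2.7 med [544.8 138.3] (array([544.9, 139.3]), 69.0, 12.6, -86.0)
green uv [311.  71.] px 2892 z 72.4 med [489.6  -7.6] (array([478.9,  -8.4]), 61.3, 53.0, 7.3)
blue uv [177. 106.] px 4836 z 2.9 med [448.7 135.7] (array([446.8, 135.8]), 79.3, 69.5, 11.4)
blue uv [303. 178.] px 1219 z 72.7 med [390.6  -3.9] (array([409.5, -11.6]), 62.6, 52.7, 5.5)
red uv [279.  95.] px 231 z 37.0 med [465.3  22.5] (array([471.7,  23.5]), 71.3, 4.8, 8.4)
red uv [340. 154.] px 283 z 36.5 med [414.8 -41.9] (array([415. , -41.7]), 68.4, 4.4, 5.3)
red uv [545. 204.] px 8334 z 2.9 med [ 368.9 -288.1] (array([ 363.2, -290.2]), 148.9, 84.2, 4.5)
red uv [412. 199.] px 2525 z 27.5 med [ 375.  -118.9] (array([ 367.8, -126. ]), 63.5, 63.2, -62.9)
142 [544.74657191 -49.80474976   8.52484846] [562.47487741  -6.25643089  38.26271312]
```

View pics/w3.png

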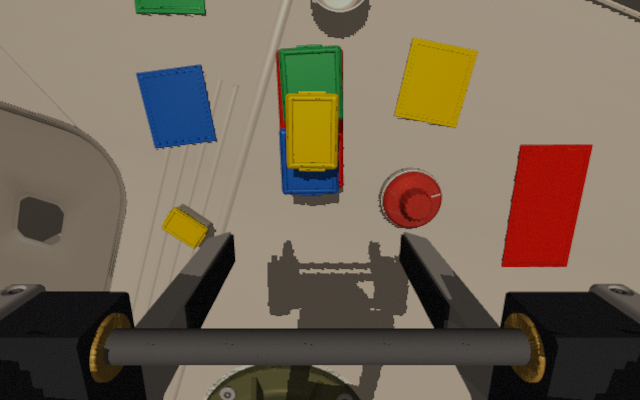

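Possible mix-ups for the yellow box: (312,130) at 62x42 mm and (185,227) at 46x31 mm. The larger one, on top of the stack, is the right one. For the yellow mat: (435,82), 511 mm from the base, against the one at (179,-310), 358 mm from the base. I take the farther. A close crop will confirm.

```bash
python3 -c "
import cv2;i=cv2.imread('pics/w3.png')[30:260,130:490];cv2.imwrite('pics/crop.png',cv2.resize(i,None,fx=2,fy=2))"
```

```text
(no output)
```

View pics/crop.png

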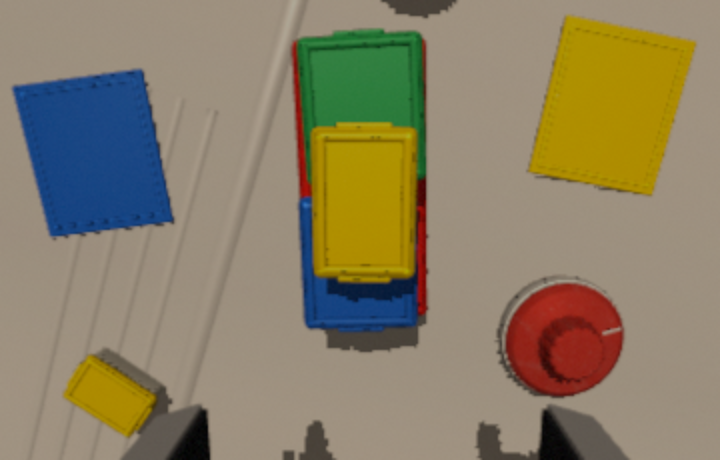

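>>> {"op": "drive_tool", "data": {
  "rows": [
    {"offset":[19,-1,0],"spin":0,"jaw":94},
    {"offset":[19,-2,0],"spin":0,"jaw":94},
    {"offset":[19,-1,0],"spin":0,"jaw":94},
    {"offset":[0,0,30],"spin":0,"jaw":94},
    {"offset":[0,0,35],"spin":0,"jaw":94},
    {"offset":[0,0,25],"spin":0,"jaw":70},
    {"offset":[0,0,20],"spin":0,"jaw":70},
    {"offset":[0,0,14],"spin":0,"jaw":70},
    {"offset":[0,0,0],"spin":0,"jaw":70},
    {"offset":[0,0,0],"spin":0,"jaw":70}
  ]
}}

```text
clock: 3.3
eef_pos: [441.0, -12.8, 179.1]
eef_rot: [3.141, -0.0, 0.068]
wrist_force: [0.3, -0.7, 0.1]
finger_gap: 70.2
```

The crop confirms the large yellow box at (365,205), the small look-alike at (110,395), and the chosen mat at (612,105). Now I'll close the jaws and lift.

>>> {"op": "drive_tool", "data": {
  "rows": [
    {"offset":[0,0,0],"spin":0,"jaw":50},
    {"offset":[0,0,0],"spin":0,"jaw":38},
    {"offset":[0,0,0],"spin":0,"jaw":36},
    {"offset":[0,0,0],"spin":0,"jaw":36},
    {"offset":[0,0,0],"spin":0,"jaw":36},
    {"offset":[0,0,-6],"spin":0,"jaw":36},
    {"offset":[0,0,-18],"spin":0,"jaw":36},
    {"offset":[0,0,-18],"spin":0,"jaw":36},
    {"offset":[0,0,0],"spin":0,"jaw":36}
  ],
  "force": 20
}}

```text
clock: 4.2
eef_pos: [441.7, -11.6, 222.6]
eef_rot: [3.141, -0.003, 0.07]
wrist_force: [0.2, -0.4, -1.8]
finger_gap: 42.1
```

>>> {"op": "drive_tool", "data": {
  "rows": [
    {"offset":[4,14,0],"spin":0,"jaw":36},
    {"offset":[8,26,0],"spin":0,"jaw":36},
    {"offset":[8,25,0],"spin":2,"jaw":36},
    {"offset":[8,25,0],"spin":3,"jaw":36},
    {"offset":[8,22,0],"spin":3,"jaw":36},
    {"offset":[0,0,0],"spin":2.5,"jaw":36},
    {"offset":[0,0,10],"spin":0,"jaw":36},
    {"offset":[0,0,0],"spin":0,"jaw":36},
    {"offset":[0,0,0],"spin":0,"jaw":36}
  ]
}}

```text
clock: 5.1
eef_pos: [481.7, -121.8, 209.9]
eef_rot: [-3.141, 0.001, -0.112]
wrist_force: [1.1, -0.1, -0.8]
finger_gap: 41.7
```

>>> {"op": "drive_tool", "data": {
  "rows": [
    {"offset":[6,8,0],"spin":0,"jaw":36},
    {"offset":[5,7,0],"spin":0,"jaw":36},
    {"offset":[0,0,15],"spin":0,"jaw":36},
    {"offset":[0,0,25],"spin":0,"jaw":36},
    {"offset":[0,0,25],"spin":0,"jaw":36},
    {"offset":[0,0,18],"spin":0,"jaw":36},
    {"offset":[0,0,8],"spin":0,"jaw":36},
    {"offset":[0,0,3],"spin":0,"jaw":36},
    {"offset":[0,0,2],"spin":0,"jaw":36},
    {"offset":[0,0,0],"spin":0,"jaw":36},
    {"offset":[0,0,0],"spin":0,"jaw":36}
  ]
}}

```text
clock: 6.2
eef_pos: [491.5, -138.2, 115.3]
eef_rot: [3.141, -0.001, -0.113]
wrist_force: [-0.1, -0.6, -0.7]
finger_gap: 41.9
```

>>> {"op": "drive_tool", "data": {
  "rows": [
    {"offset":[0,0,2],"spin":0,"jaw":36},
    {"offset":[0,0,2],"spin":0,"jaw":36},
    {"offset":[0,0,1],"spin":0,"jaw":36},
    {"offset":[0,0,0.5],"spin":0,"jaw":36},
    {"offset":[0,0,0],"spin":0,"jaw":36},
    {"offset":[0,0,0],"spin":0,"jaw":36}
  ]
}}

```text
clock: 6.8
eef_pos: [491.2, -138.1, 109.2]
eef_rot: [3.142, 0.0, -0.113]
wrist_force: [0.1, -0.4, -0.7]
finger_gap: 42.0
```

Run:
```python
from h import *
c,W=cloud("side")
m=mask(c["color"],"yellow")&(W[...,2]>25)&(abs(W[...,0]-490)<60)&(abs(W[...,1]+138)<60)
P=W[m];print(m.sum(),np.percentile(P[:,2],[5,50,95]),rect(P[:,:2]))
print(manip.read_state()["eef_pos"],manip.read_state()["wrist_force"])
```

```text
231 [ 34.91257375  38.48059376 121.43541973] (array([ 487.9, -144.7]), 67.4, 48.8, -18.7)
[ 491.23122284 -138.04889007  109.19752422] [-0.4720264   0.65783772 -1.66573447]
```

>>> {"op": "drive_tool", "data": {
  "rows": [
    {"offset":[0,0,0.7],"spin":0,"jaw":36},
    {"offset":[0,0,0.5],"spin":0,"jaw":36},
    {"offset":[0,0,0],"spin":0,"jaw":36},
    {"offset":[0,0,0],"spin":0,"jaw":36}
  ]
}}

```text
clock: 7.25
eef_pos: [491.2, -138.0, 108.0]
eef_rot: [-3.142, -0.0, -0.113]
wrist_force: [-0.1, 0.5, 0.6]
finger_gap: 41.6
```

>>> {"op": "drive_tool", "data": {
  "rows": [
    {"offset":[0,0,0.6],"spin":0,"jaw":36},
    {"offset":[0,0,0],"spin":0,"jaw":44},
    {"offset":[0,0,0],"spin":0,"jaw":50},
    {"offset":[0,0,0],"spin":0,"jaw":64},
    {"offset":[0,0,0],"spin":0,"jaw":70},
    {"offset":[0,0,-10],"spin":0,"jaw":70},
    {"offset":[0,0,-25],"spin":0,"jaw":80},
    {"offset":[0,0,-35],"spin":0,"jaw":90},
    {"offset":[0,0,-35],"spin":0,"jaw":94},
    {"offset":[-11,-24,-30],"spin":0,"jaw":94},
    {"offset":[-11,-25,-30],"spin":0,"jaw":94},
    {"offset":[-11,-25,-30],"spin":0,"jaw":94},
    {"offset":[-11,-25,0],"spin":0,"jaw":94},
    {"offset":[-11,-24,0],"spin":-5,"jaw":94},
    {"offset":[0,0,0],"spin":-6,"jaw":94},
    {"offset":[0,0,0],"spin":0,"jaw":94},
    {"offset":[0,0,0],"spin":0,"jaw":94}
  ]
}}

```text
clock: 8.95
eef_pos: [450.5, -9.8, 302.8]
eef_rot: [3.141, -0.0, 0.075]
wrist_force: [-0.2, 0.4, 0.2]
finger_gap: 93.8
```

```bash
cat > look.py <<'E'
import sys
from h import *
n=sys.argv[1]
s=manip.read_state();print(s["clock"],np.round(s["eef_pos"],1),s["eef_rot"])
c,W=cloud("wrist"); cv2.imwrite(f"pics/{n}.png",c["color"]); blobs(c["color"],W,200)
E
python3 look.py w4
```

```text
8.95 [450.5  -9.8 302.8] [ 3.14142811e+00 -4.90152374e-04  7.54164390e-02]
yellow uv [435. 146.] px 4266 z 36.2 med [ 492.3 -136.7] (array([ 491. , -137.5]), 62.9, 42.1, -6.8)
yellow uv [535. 352.] px 577 z 322.3 med [482.4 -56.2] (array([480.3, -56.5]), 14.7, 2.8, 6.5)
yellow uv [ 97. 348.] px 403 z 322.6 med [475.9  39.6] (array([474. ,  39.5]), 12.3, 2.8, 2.7)
green uv [179.  41.] px 5555 z 2.8 med [580.  140.9] (array([578.5, 141.2]), 79.1, 69.4, 3.4)
green uv [317. 159.] px 3789 z 72.5 med [479.7  -8.1] (array([476.7,  -8.7]), 67.6, 52.6, 7.4)
blue uv [188. 167.] px 4167 z 3.0 med [448.8 135.6] (array([446.6, 135.7]), 80.0, 69.4, 11.5)
blue uv [315. 227.] px 3255 z 72.6 med [413.2 -11. ] (array([411. , -10.8]), 65.2, 52.6, 5.4)
red uv [302. 140.] px 527 z 36.6 med [506.8  17.6] (array([484.6,  12. ]), 98.9, 50.2, -34.2)
red uv [540. 248.] px 5991 z 2.9 med [ 382.7 -286.2] (array([ 363.6, -289.9]), 149.7, 83.8, 4.8)
red uv [401. 252.] px 778 z 26.5 med [ 373.3 -107.7] (array([ 372.3, -120.2]), 64.2, 49.7, -38.4)
```

View pics/w4.png

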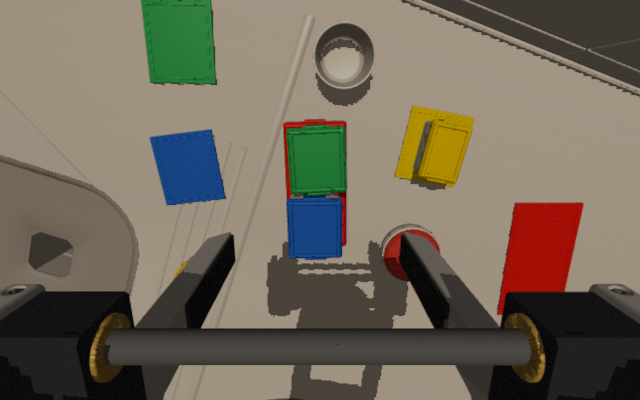

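Yellow stands centred on its mat at (435,146). Green is at (317,159), blue at (315,227), the cup at (344,55), and the green mat is fully visible at (179,41). Next I'll grasp green.

>>> {"op": "drive_tool", "data": {
  "rows": [
    {"offset":[14,0,10],"spin":-3,"jaw":94},
    {"offset":[14,-1,30],"spin":0,"jaw":94},
    {"offset":[0,0,40],"spin":0,"jaw":94},
    {"offset":[0,0,35],"spin":0,"jaw":94},
    {"offset":[0,0,25],"spin":0,"jaw":84},
    {"offset":[0,0,13],"spin":0,"jaw":80},
    {"offset":[0,0,7],"spin":0,"jaw":74},
    {"offset":[0,0,0],"spin":0,"jaw":65},
    {"offset":[0,0,0],"spin":0,"jaw":56},
    {"offset":[0,0,0],"spin":0,"jaw":48},
    {"offset":[0,0,0],"spin":0,"jaw":48},
    {"offset":[0,0,0],"spin":0,"jaw":48},
    {"offset":[0,0,0],"spin":0,"jaw":48}
  ],
  "force": 20
}}

```text
clock: 10.3
eef_pos: [478.7, -5.8, 143.4]
eef_rot: [3.141, -0.002, 0.131]
wrist_force: [-0.2, -1.2, 6.7]
finger_gap: 53.9
```

Run:
```python
from h import *
c,W=cloud("side")
cv2.imwrite("pics/s5.png",cv2.resize(c["color"][110:260,250:450],None,fx=3.5,fy=3.5))
for _ in range(2):
    s=manip.read_state();print(s["clock"],s["eef_pos"],s["wrist_force"],s["moment"],s["finger_gap"]); eyes.camera("side")
blobs(c["color"],W,60)
```

```text
10.35 [478.67331736  -5.81209034 143.44467358] [-1.06327318 -0.78168073  7.19487506] [-0.21877572  0.14608361 -0.02127265] 53.90175509992894
10.4 [478.66670013  -5.83645127 143.41894644] [-0.6446552  -1.19733115  7.11883642] [-0.26289756  0.15002197  0.05807422] 53.65837082475341
yellow uv [286. 170.] px 125 z 25.3 med [314.7 116.1] (array([316.4, 121.8]), 48.3, 29.9, 60.1)
yellow uv [372. 228.] px 694 z 34.8 med [ 489.2 -142.9] (array([ 490.3, -141.2]), 63.5, 43.8, -9.5)
yellow uv [227. 307.] px 1302 z 2.8 med [ 179.  -312.7] (array([ 179., -310.]), 80.2, 72.9, -8.6)
yellow uv [371. 381.] px 596 z 95.4 med [ 388.8 -547.6] (array([ 391.5, -539.3]), 39.5, 39.5, -13.9)
yellow uv [406. 383.] px 677 z 95.1 med [ 433.9 -555.3] (array([ 437.3, -547.3]), 40.9, 40.1, -82.5)
yellow uv [441. 386.] px 704 z 96.1 med [ 479.1 -565.4] (array([ 481.5, -560.7]), 41.5, 40.7, 75.3)
green uv [382. 169.] px 223 z 3.4 med [585.8 128.7] (array([578.6, 140.2]), 77.4, 69.6, 4.9)
green uv [351. 176.] px 111 z 72.6 med [467.5  -4.3] (array([469.6,  -7.8]), 57.8, 33.2, -83.8)
blue uv [330. 175.] px 555 z 71.4 med [410.3 -15.7] (array([411.8, -13.1]), 66.8, 54.5, 3.9)
red uv [340. 196.] px 340 z 36.4 med [434.2 -36.5] (array([442.4, -14.6]), 136.0, 59.8, 5.3)
red uv [316. 226.] px 470 z 28.1 med [ 364.6 -140.8] (array([ 365.7, -131.3]), 62.3, 55.7, -8.2)
red uv [324. 289.] px 2406 z 3.0 med [ 361.9 -291.9] (array([ 363.8, -287.5]), 151.4, 85.1, 5.0)
```

View pics/s5.png

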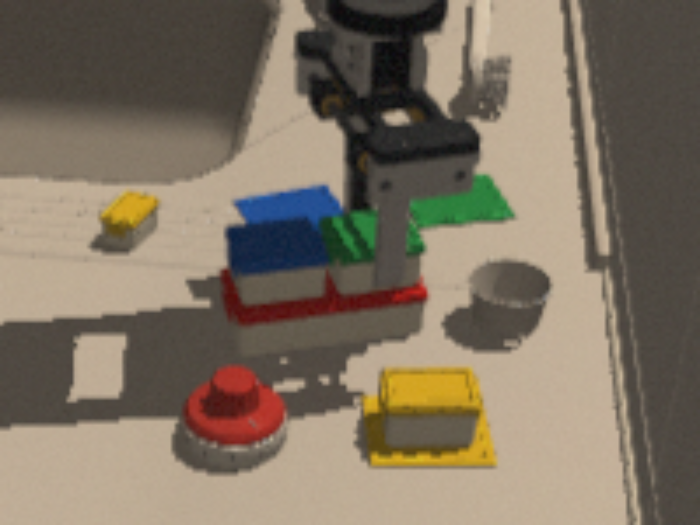

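Green is gripped (gap 53.9), the cup and timer are clear, and yellow is on its mat. Lifting.

>>> {"op": "drive_tool", "data": {
  "rows": [
    {"offset":[0,0,-2],"spin":0,"jaw":48},
    {"offset":[0,0,-5],"spin":0,"jaw":48},
    {"offset":[0,0,-15],"spin":0,"jaw":48},
    {"offset":[0,0,-25],"spin":0,"jaw":48},
    {"offset":[0,0,-20],"spin":0,"jaw":48},
    {"offset":[0,0,0],"spin":0,"jaw":48},
    {"offset":[0,0,0],"spin":0,"jaw":48}
  ]
}}

```text
clock: 11.15
eef_pos: [478.0, -5.7, 209.0]
eef_rot: [3.142, -0.0, 0.131]
wrist_force: [0.1, -0.1, -2.1]
finger_gap: 53.8
```

>>> {"op": "drive_tool", "data": {
  "rows": [
    {"offset":[12,-13,0],"spin":0,"jaw":48},
    {"offset":[24,-27,0],"spin":0,"jaw":48},
    {"offset":[24,-27,0],"spin":0,"jaw":48},
    {"offset":[24,-26,0],"spin":0,"jaw":48},
    {"offset":[23,-26,0],"spin":0,"jaw":48},
    {"offset":[12,-13,0],"spin":0,"jaw":48},
    {"offset":[0,0,0],"spin":4,"jaw":48},
    {"offset":[0,0,20],"spin":0,"jaw":48},
    {"offset":[0,0,30],"spin":0,"jaw":48},
    {"offset":[0,0,25],"spin":0,"jaw":48},
    {"offset":[0,0,12],"spin":0,"jaw":48},
    {"offset":[0,0,4],"spin":0,"jaw":48},
    {"offset":[0,0,0],"spin":0,"jaw":48},
    {"offset":[0,0,0],"spin":0,"jaw":48}
  ]
}}

```text
clock: 12.55
eef_pos: [579.3, 140.8, 119.3]
eef_rot: [-3.141, -0.001, 0.061]
wrist_force: [0.0, 0.9, -1.4]
finger_gap: 54.0
```

>>> {"op": "drive_tool", "data": {
  "rows": [
    {"offset":[0,0,4],"spin":0,"jaw":48},
    {"offset":[0,0,3],"spin":0,"jaw":48},
    {"offset":[0,0,1.5],"spin":0,"jaw":48},
    {"offset":[0,0,0.8],"spin":0,"jaw":48},
    {"offset":[0,0,0.7],"spin":0,"jaw":48},
    {"offset":[0,0,0],"spin":0,"jaw":48},
    {"offset":[0,0,0],"spin":0,"jaw":48}
  ]
}}

```text
clock: 13.25
eef_pos: [579.0, 140.7, 108.5]
eef_rot: [-3.142, -0.0, 0.061]
wrist_force: [-1.7, 0.7, 0.9]
finger_gap: 53.7
```

>>> {"op": "drive_tool", "data": {
  "rows": [
    {"offset":[0,0,0.8],"spin":0,"jaw":48},
    {"offset":[0,0,0],"spin":0,"jaw":48},
    {"offset":[0,0,0],"spin":0,"jaw":56},
    {"offset":[0,0,0],"spin":0,"jaw":62},
    {"offset":[0,0,0],"spin":0,"jaw":72},
    {"offset":[0,0,0],"spin":0,"jaw":80},
    {"offset":[0,0,-10],"spin":0,"jaw":80},
    {"offset":[0,0,-25],"spin":0,"jaw":84},
    {"offset":[0,0,-35],"spin":0,"jaw":94},
    {"offset":[-15,10,-35],"spin":0,"jaw":94},
    {"offset":[-34,24,-30],"spin":0,"jaw":94},
    {"offset":[-34,24,-30],"spin":0,"jaw":94},
    {"offset":[-34,24,-20],"spin":0,"jaw":94},
    {"offset":[-34,24,-8],"spin":0,"jaw":94},
    {"offset":[-34,24,0],"spin":0,"jaw":94},
    {"offset":[-19,13,0],"spin":0,"jaw":94},
    {"offset":[0,0,0],"spin":0,"jaw":94},
    {"offset":[0,0,0],"spin":0,"jaw":94}
  ]
}}

```text
clock: 15.05
eef_pos: [385.9, -13.2, 299.8]
eef_rot: [3.141, -0.002, 0.06]
wrist_force: [0.3, 0.3, 0.2]
finger_gap: 94.0
```

```bash
python3 look.py w6
```

```text
15.05 [385.9 -13.2 299.8] [ 3.14136734e+00 -1.68098167e-03  6.02140723e-02]
yellow uv [441.  83.] px 4988 z 36.2 med [ 491.8 -136.9] (array([ 491. , -137.8]), 63.1, 42.0, -6.4)
yellow uv [189. 231.] px 1001 z 25.6 med [319.6 125.2] (array([317.7, 124.3]), 45.2, 31.3, 58.5)
yellow uv [533. 354.] px 683 z 318.8 med [415.9 -60.1] (array([414.6, -60.3]), 15.0, 2.9, 5.5)
yellow uv [ 97. 359.] px 438 z 319.8 med [409.3  35.6] (array([408.6,  35.7]), 14.0, 2.6, 2.6)
blue uv [181. 110.] px 4843 z 2.9 med [448.6 135.6] (array([446.8, 135.8]), 79.4, 69.2, 11.4)
blue uv [316. 163.] px 3812 z 72.5 med [412.2 -11.1] (array([410.4, -11.2]), 65.0, 52.5, 4.8)
red uv [316.  92.] px 5303 z 36.3 med [476.  -8.] (array([445. ,  -9.8]), 136.9, 63.3, 5.8)
red uv [552. 204.] px 8474 z 2.8 med [ 369.1 -288.2] (array([ 362.5, -290.2]), 151.6, 83.9, 4.6)
red uv [418. 201.] px 2557 z 27.5 med [ 375.  -118.6] (array([ 367.8, -126. ]), 63.8, 63.6, 40.3)
```

View pics/w6.png

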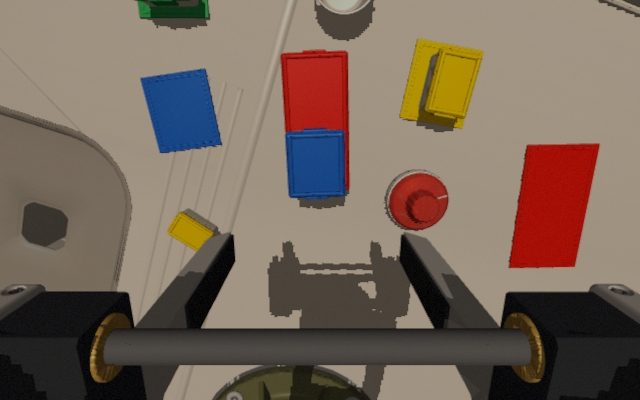

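Blue is at (316,163), undisturbed. Next I'll grasp it.

>>> {"op": "drive_tool", "data": {
  "rows": [
    {"offset":[12,0,10],"spin":0,"jaw":94},
    {"offset":[13,-0.6,30],"spin":0,"jaw":94},
    {"offset":[0,0,40],"spin":-1.5,"jaw":94},
    {"offset":[0,0,35],"spin":0,"jaw":94},
    {"offset":[0,0,23],"spin":0,"jaw":84},
    {"offset":[0,0,12],"spin":0,"jaw":80},
    {"offset":[0,0,5],"spin":0,"jaw":74},
    {"offset":[0,0,0],"spin":0,"jaw":65},
    {"offset":[0,0,0],"spin":0,"jaw":56},
    {"offset":[0,0,0],"spin":0,"jaw":48},
    {"offset":[0,0,0],"spin":0,"jaw":48},
    {"offset":[0,0,0],"spin":0,"jaw":48},
    {"offset":[0,0,0],"spin":0,"jaw":48}
  ],
  "force": 20
}}

```text
clock: 16.4
eef_pos: [411.0, -11.0, 144.7]
eef_rot: [3.142, -0.001, 0.087]
wrist_force: [-0.2, 1.9, 6.8]
finger_gap: 54.2
```

>>> {"op": "drive_tool", "data": {
  "rows": [
    {"offset":[0,0,-2],"spin":0,"jaw":48},
    {"offset":[0,0,-5],"spin":0,"jaw":48},
    {"offset":[0,0,-15],"spin":0,"jaw":48},
    {"offset":[0,0,-25],"spin":0,"jaw":48},
    {"offset":[0,0,-20],"spin":0,"jaw":48},
    {"offset":[0,0,0],"spin":0,"jaw":48},
    {"offset":[0,0,0],"spin":0,"jaw":48}
  ]
}}

```text
clock: 17.1
eef_pos: [410.4, -11.1, 210.6]
eef_rot: [3.142, -0.0, 0.087]
wrist_force: [0.5, -0.1, -1.9]
finger_gap: 53.7
```

>>> {"op": "drive_tool", "data": {
  "rows": [
    {"offset":[5,-13,0],"spin":0,"jaw":48},
    {"offset":[10,-30,0],"spin":0,"jaw":48},
    {"offset":[10,-30,0],"spin":0,"jaw":48},
    {"offset":[10,-30,0],"spin":0,"jaw":48},
    {"offset":[10,-28,0],"spin":0,"jaw":48},
    {"offset":[4,-12,0],"spin":0,"jaw":48},
    {"offset":[0,0,0],"spin":-6.4,"jaw":48},
    {"offset":[0,0,20],"spin":0,"jaw":48},
    {"offset":[0,0,30],"spin":0,"jaw":48},
    {"offset":[0,0,25],"spin":0,"jaw":48},
    {"offset":[0,0,12],"spin":0,"jaw":48},
    {"offset":[0,0,4],"spin":0,"jaw":48},
    {"offset":[0,0,0],"spin":0,"jaw":48},
    {"offset":[0,0,0],"spin":0,"jaw":48}
  ]
}}

```text
clock: 18.5
eef_pos: [447.4, 135.7, 120.9]
eef_rot: [-3.142, -0.001, 0.199]
wrist_force: [-0.7, 0.1, -1.0]
finger_gap: 53.9
```

>>> {"op": "drive_tool", "data": {
  "rows": [
    {"offset":[0,0,4],"spin":0,"jaw":48},
    {"offset":[0,0,4],"spin":0,"jaw":48},
    {"offset":[0,0,1.5],"spin":0,"jaw":48},
    {"offset":[0,0,1],"spin":0,"jaw":48},
    {"offset":[0,0,1],"spin":0,"jaw":48},
    {"offset":[0,0,0.6],"spin":0,"jaw":48},
    {"offset":[0,0,0],"spin":0,"jaw":48},
    {"offset":[0,0,0],"spin":0,"jaw":48}
  ]
}}

```text
clock: 19.3
eef_pos: [447.2, 135.8, 109.4]
eef_rot: [3.141, -0.001, 0.199]
wrist_force: [-9.7, -3.3, 25.3]
finger_gap: 54.1
```

>>> {"op": "drive_tool", "data": {
  "rows": [
    {"offset":[0,0,0],"spin":0,"jaw":56},
    {"offset":[0,0,0],"spin":0,"jaw":62},
    {"offset":[0,0,0],"spin":0,"jaw":72},
    {"offset":[0,0,0],"spin":0,"jaw":80},
    {"offset":[0,0,-10],"spin":0,"jaw":80},
    {"offset":[0,0,-25],"spin":0,"jaw":84},
    {"offset":[0,0,-35],"spin":0,"jaw":94},
    {"offset":[0,0,-40],"spin":0,"jaw":94},
    {"offset":[-5,30,-40],"spin":0,"jaw":94},
    {"offset":[-6,35,-30],"spin":0,"jaw":94},
    {"offset":[-5,30,-12],"spin":0,"jaw":94},
    {"offset":[0,0,0],"spin":6,"jaw":94},
    {"offset":[0,0,0],"spin":0,"jaw":94},
    {"offset":[0,0,0],"spin":0,"jaw":94}
  ]
}}

```text
clock: 20.7
eef_pos: [449.9, 39.8, 299.9]
eef_rot: [-3.142, 0.0, 0.097]
wrist_force: [0.6, -0.4, 1.2]
finger_gap: 94.1
```

```bash
python3 look.py w7
```

```text
20.7 [449.9  39.8 299.9] [-3.14154358e+00  8.69696504e-05  9.69850302e-02]
yellow uv [482. 153.] px 4359 z 36.1 med [ 492.3 -136.2] (array([ 491. , -137.5]), 63.1, 42.7, -7.0)
yellow uv [238. 285.] px 717 z 25.7 med [316.  118.9] (array([315.1, 119.9]), 35.8, 30.6, 58.0)
yellow uv [100. 352.] px 471 z 319.2 med [472.6  89.5] (array([470.9,  89.4]), 15.3, 2.5, 4.6)
yellow uv [534. 354.] px 698 z 318.9 med [482.   -6.1] (array([480. ,  -6.3]), 15.6, 3.0, 3.7)
green uv [226.  37.] px 4755 z 37.2 med [578.7 139. ] (array([577.6, 139.2]), 64.5, 52.2, 3.4)
blue uv [228. 169.] px 4123 z 37.1 med [448.3 134. ] (array([446.7, 134. ]), 64.9, 51.8, 11.4)
red uv [363. 187.] px 7580 z 36.4 med [449.9  -9. ] (array([444.6,  -9.8]), 137.5, 63.5, 5.6)
red uv [580. 250.] px 5232 z 2.9 med [ 390.1 -285.5] (array([ 386.2, -288.1]), 105.3, 85.1, 4.7)
red uv [460. 256.] px 1366 z 28.0 med [ 385.5 -125.6] (array([ 378.6, -133.6]), 60.9, 37.0, 46.5)
```

View pics/w7.png

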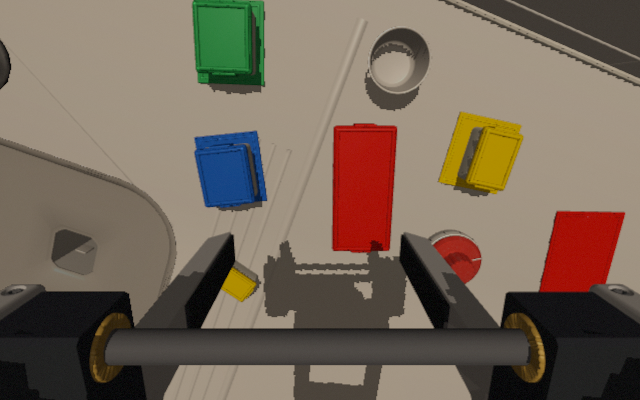

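Green (226,37), blue (228,169) and yellow (482,153) are each on their mats, within about 2 mm in the measurements. Red is at (363,187). Next I'll grasp red.

>>> {"op": "drive_tool", "data": {
  "rows": [
    {"offset":[-3,14,0],"spin":0,"jaw":94},
    {"offset":[-4,20,15],"spin":0,"jaw":94},
    {"offset":[-3,15,30],"spin":0,"jaw":94},
    {"offset":[0,0,40],"spin":0,"jaw":94},
    {"offset":[0,0,40],"spin":0,"jaw":94},
    {"offset":[0,0,35],"spin":0,"jaw":94},
    {"offset":[0,0,20],"spin":0,"jaw":94},
    {"offset":[0,0,10],"spin":0,"jaw":86},
    {"offset":[0,0,3],"spin":0,"jaw":80},
    {"offset":[0,0,0],"spin":0,"jaw":70},
    {"offset":[0,0,0],"spin":0,"jaw":62},
    {"offset":[0,0,0],"spin":0,"jaw":57},
    {"offset":[0,0,0],"spin":0,"jaw":57},
    {"offset":[0,0,0],"spin":0,"jaw":57}
  ],
  "force": 35
}}

```text
clock: 22.15
eef_pos: [445.2, -10.1, 107.7]
eef_rot: [3.141, -0.002, 0.094]
wrist_force: [-1.2, 2.4, 7.8]
finger_gap: 63.9
```

>>> {"op": "drive_tool", "data": {
  "rows": [
    {"offset":[0,0,-2],"spin":0,"jaw":57},
    {"offset":[0,0,-5],"spin":0,"jaw":57},
    {"offset":[0,0,-15],"spin":0,"jaw":57},
    {"offset":[0,0,-30],"spin":0,"jaw":57},
    {"offset":[0,0,-30],"spin":0,"jaw":57},
    {"offset":[0,0,-15],"spin":0,"jaw":57},
    {"offset":[0,0,0],"spin":0,"jaw":57},
    {"offset":[0,0,0],"spin":0,"jaw":57}
  ]
}}

```text
clock: 22.95
eef_pos: [444.4, -10.2, 203.3]
eef_rot: [-3.142, 0.0, 0.094]
wrist_force: [0.4, 0.2, -3.5]
finger_gap: 63.7
```

>>> {"op": "drive_tool", "data": {
  "rows": [
    {"offset":[-6,15,0],"spin":0,"jaw":57},
    {"offset":[-12,30,0],"spin":0,"jaw":57},
    {"offset":[-12,30,0],"spin":0,"jaw":57},
    {"offset":[-12,30,0],"spin":0,"jaw":57},
    {"offset":[-12,30,0],"spin":0,"jaw":57},
    {"offset":[-12,30,0],"spin":0,"jaw":57},
    {"offset":[-12,30,0],"spin":0,"jaw":57},
    {"offset":[-12,30,0],"spin":0,"jaw":57},
    {"offset":[-11,30,0],"spin":0,"jaw":57},
    {"offset":[-6,16,0],"spin":0.8,"jaw":57},
    {"offset":[0,0,10],"spin":0,"jaw":57},
    {"offset":[0,0,25],"spin":0,"jaw":57},
    {"offset":[0,0,25],"spin":0,"jaw":57},
    {"offset":[0,0,12],"spin":0,"jaw":57},
    {"offset":[0,0,0],"spin":0,"jaw":57},
    {"offset":[0,0,0],"spin":0,"jaw":57}
  ]
}}

```text
clock: 24.55
eef_pos: [363.9, -289.8, 131.9]
eef_rot: [-3.141, 0.0, 0.081]
wrist_force: [0.3, -1.1, -3.0]
finger_gap: 63.8
```

>>> {"op": "drive_tool", "data": {
  "rows": [
    {"offset":[0,0,8],"spin":0,"jaw":57},
    {"offset":[0,0,7],"spin":0,"jaw":57},
    {"offset":[0,0,3],"spin":0,"jaw":57},
    {"offset":[0,0,1.5],"spin":0,"jaw":57},
    {"offset":[0,0,1],"spin":0,"jaw":57},
    {"offset":[0,0,0.6],"spin":0,"jaw":57},
    {"offset":[0,0,0],"spin":0,"jaw":57},
    {"offset":[0,0,0],"spin":0,"jaw":57}
  ]
}}

```text
clock: 25.35
eef_pos: [363.7, -290.1, 110.8]
eef_rot: [3.141, -0.0, 0.08]
wrist_force: [0.6, -0.3, -2.1]
finger_gap: 63.9
```

>>> {"op": "drive_tool", "data": {
  "rows": [
    {"offset":[0,0,0],"spin":0,"jaw":65},
    {"offset":[0,0,0],"spin":0,"jaw":70},
    {"offset":[0,0,0],"spin":0,"jaw":80},
    {"offset":[0,0,0],"spin":0,"jaw":90},
    {"offset":[0,0,0],"spin":0,"jaw":94},
    {"offset":[0,0,-10],"spin":0,"jaw":94},
    {"offset":[0,0,-25],"spin":0,"jaw":94},
    {"offset":[0,0,-35],"spin":0,"jaw":94},
    {"offset":[0,0,-40],"spin":0,"jaw":94},
    {"offset":[-12,-20,-40],"spin":0,"jaw":94},
    {"offset":[-18,-20,-40],"spin":0,"jaw":94},
    {"offset":[-10,-20,0],"spin":0,"jaw":94},
    {"offset":[0,0,0],"spin":0,"jaw":94},
    {"offset":[0,0,0],"spin":0,"jaw":94}
  ]
}}

```text
clock: 26.75
eef_pos: [319.1, -233.5, 301.1]
eef_rot: [3.141, -0.001, 0.081]
wrist_force: [0.1, -0.2, 1.0]
finger_gap: 93.8
```

```bash
python3 look.py w8
python3 - <<'E'
from h import *
c,W=cloud("side"); cv2.imwrite("pics/s8.png",c["color"]); blobs(c["color"],W,150)
E
```

```text
26.75 [ 319.1 -233.5  301.1] [ 3.14086876e+00 -6.55594584e-04  8.05990480e-02]
yellow uv [233.  20.] px 2731 z 3.9 med [ 461.6 -153.9] (array([ 473.5, -136.2]), 69.8, 44.6, 84.1)
yellow uv [615. 132.] px 1408 z 48.9 med [ 394.7 -517.9] (array([ 392.5, -519.3]), 35.5, 7.8, -1.3)
yellow uv [368. 288.] px 3180 z 3.1 med [ 180.7 -310. ] (array([ 178.6, -310.6]), 82.7, 71.6, -9.4)
yellow uv [ 98. 353.] px 420 z 320.9 med [ 342.5 -184.2] (array([ 341. , -184.1]), 15.1, 2.7, 2.6)
yellow uv [535. 360.] px 449 z 320.7 med [ 348.9 -279.8] (array([ 348.3, -280. ]), 13.3, 2.6, 2.9)
red uv [371. 137.] px 10426 z 39.1 med [ 368.4 -289.5] (array([ 362.5, -290.5]), 139.0, 64.3, 4.7)
red uv [217. 124.] px 2944 z 27.4 med [ 371.9 -132.6] (array([ 367.5, -127.2]), 63.5, 62.9, 30.9)
yellow uv [372. 228.] px 694 z 35.0 med [ 489.2 -142.7] (array([ 490.1, -140.5]), 62.9, 43.5, -5.4)
yellow uv [227. 307.] px 1315 z 2.8 med [ 179.4 -312.5] (array([ 179.1, -309.1]), 80.0, 75.5, -8.7)
yellow uv [371. 381.] px 600 z 95.3 med [ 389.2 -547.7] (array([ 391.5, -539. ]), 40.4, 39.2, 78.1)
yellow uv [406. 384.] px 680 z 95.0 med [ 433.8 -555.6] (array([ 437.7, -547. ]), 41.1, 39.6, 71.0)
yellow uv [441. 386.] px 708 z 96.0 med [ 479.1 -565.6] (array([ 481.6, -560.9]), 41.8, 41.3, -69.6)
green uv [380. 157.] px 216 z 37.6 med [576.5 135.1] (array([576.6, 137.9]), 62.3, 55.4, -0.5)
blue uv [334. 161.] px 234 z 37.6 med [446.1 128.3] (array([446. , 132.1]), 65.1, 52.7, 10.8)
red uv [317. 226.] px 453 z 28.0 med [ 365.3 -140.9] (array([ 367.4, -132.7]), 61.2, 54.7, -3.6)
red uv [323. 281.] px 2410 z 39.1 med [ 360.8 -295.5] (array([ 362.2, -292.6]), 138.5, 64.5, 5.3)
```

View pics/s8.png

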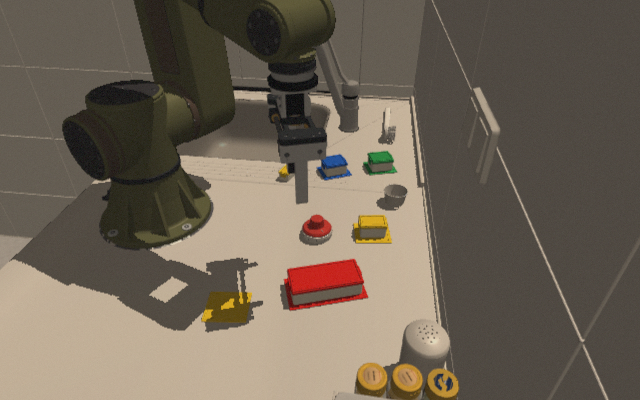

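All four containers stand centred on their mats: red (323,281), yellow (372,228), blue (334,161) and green (380,157). The cup and timer haven't moved. Handing in.

```bash
python3 -c "
from cell import manip
print(manip.sign_off())"
```

```text
the job is handed in; nothing more can be done
None
```

The stack is apart and all four containers are on the mats of their lids' colours. I moved them in the order yellow, green, blue, red and handed the job in at about 27 s of the 115 s allowed. No verdict was reported.

| Container | Offset from mat centre | Angle to mat |
|---|---|---|
| yellow | about 1 mm | within 1° |
| green | about 2 mm | within 1° |
| blue | about 2 mm | within 1° |
| red | about 1 mm | within 1° |

- **Source of the figures:** these come from the wrist camera; the limits are 12 mm and 11.5°. The side camera agreed to within 3–4 mm and 4°, with only a few pixels on the far boxes.
- **State at hand-in:** all four stood upright at mat height in the last pictures. The steel cup and the timer were where they started, and the gripper was clear of everything.
- **Look-alikes:** I took the larger yellow box on top of the stack, and the yellow mat 511 mm from the base rather than the one at 358 mm.
- **Irregularities:**
  - The first move call was refused, probably because it left out fields, and it moved nothing.
  - The wrist force showed a brief 25 N while setting blue down, under the 120 N limit.
  - It read about 7 N while gripping green, blue and red.

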